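Square a carving block into the dust booth's corner stops

ROBOT

A 6-joint arm with a two-finger parallel gripper is mounted at the origin on the work surface. World frame = base frame: x ahead of the robot, y to its left, z up, the work surface at z = 0. Lengths are in mm, angles in rad, forces in N, time in s.
With the tool pointing down it reaches from about 300 to 775 mm from the base axis. Payload 14.6 kg.
Tool frame: the origin (TCP) lies at the very end of the fingers, on their centre line; the grasp point (between the pads) lies 19 mm behind it; z points along the fingers, y is the line along which they close (so a half turn about z gives the same grasp; the last joint's range is limited). The gripper opens to 94 mm and grips with 3 to 60 N. Pads are 16 mm wide; open, the fingers measure 119 mm over their backs; the gripper's body (75 mm by 177 mm) begins 78 mm behind the grasp point.
Start: joints at [-1.291, 0.3, 1.521, -0, 1.321, -0.067], TCP at [186.932, -517.248, 205.446] pointing down, gripper open.
Joint ranges: [-3.03, 3.03], [-0.79, 2.21], [0.23, 2.52], [-1.04, 4.18], [0, 3.07], [-2.55, 2.55]. Speed limits (rad/s): [2.22, 2.22, 2.57, 3.14, 3.14, 3.14].

INTERFACE

Orientations are given as [roll, pitch, yaw] about the fixed x, y, z axes, in that order (R = Rz(yaw) Ry(pitch) Rx(roll)).
In Python, from cell import manip gives the robot as it stands.
- The arm moves only by the tool servo_tool, never from a script. Its argument "motion" is a list that holds one entry, the list of rows, each a list of 7 numbers: the shift along the world's x, y, z as a fraction of full scale, then the turn, a rotation vector about the world's x, y, z as a fraction of full scale, then the closure, from 0 (fully open) to 1 (shut). In form: [[[x, y, z, rx, ry, rz, gripper], ...]]. A call has 1 to 10 rows; each row is the pose to reach, as a shift and turn from the pose commanded when the call began, turning the shorter way round; what a row does not reach only later rows make up. Full scale, the value 1, is 0.5 m for a shift and pi rad for a turn. A row lasts 1/10 s, in which the tool goes at most 50 mm and 8.59 degrees, less where a joint would pass 70% of its speed; a pose out of reach is approached as far as the arm can. A call with a number of a shift or a turn outside -1 to 1 is refused whole. A call with a gripper value outside its range is refused whole. The fingers move at their own pace and stop on an object; "newtons" is the grip in N (left out, the last holds). Time passes only in rows, so rows that repeat a pose let the fingers close. It gives the time, the measured TCP pose, the force, the opening and the grip force at its end, in the units of the state.
- manip.read_state(): the state, without advancing time (a new reading comes with each control period).
- manip.camera(name): name is "scene" or "top" or "wrist"; returns a dict with "frame" (384x512x3 uint8, red, green, blue), "range_z" (384x512 float32, mm along the optical axis (not along the pixel's ray), 0 where there is no reading), "vfov" (degrees; the focal length in pixels is half the picture's height over the tangent of half this angle, whatever the lens; pixels are square), "cx", "cy" (the principal point, pixels), "cam_to_world" (4x4, takes a point from camera to world coordinates). Camera axes: x right, y down, z forward; pixel columns grow to the right and rows downward; lengths in mm; the calibration is good to about 2 mm. The wrist camera is an equidistant fisheye: a pixel r from the principal point sees the ray r / f radians off the axis. A picture is of the moment at which its call begins.
- manip.sign_off(): hands the job in; it is judged then, once.
The state is a dict: "clock": time; "joints": joint angles; "qd": joint speeds; "effort": joint torques, N m; "eef_pos": TCP position; "eef_rot": TCP orientation; "wrist_force": force on the tool from outside, world axes, zero at the start; "moment": the same for the moment, N m; "finger_gap": finger opening in mm; "finger_force": force on a finger pad.
Only numpy, scipy, OpenCV 4.12 (cv2) and the standard library are available. Lean on these libraries where they do the work, as an engineer would, in place of code of your own. Each camera call takes 0.05 s, during which the arm holds its last target. There are 200 camera calls.

TASK

Swing the blue door of the dust booth well open, to about a right angle, by its wooden handle, and leave it open. Then bring the long pale grey carving block into the booth, lying lengthwise through the doorway, flat on the steel bed, and press it into the corner flush against both brass stops, pushing on each with at least a few newtons but never ramming it (under 40 N); finish while still gripping it and pressing it against both stops, without letting go. Leave the other things on the bench where they are.

Things in the scene. Friction and masses are not known exactly. Their poses are not given: they have to be found in the camera images.
- booth: low roofless dust booth fixed to the bench; steel bed 12 mm thick (x -105..130, y -80..100 mm in its frame). Origin on the bench under the bed. The doorway faces its -y (plane y = -40 mm). White back wall inner face y = 92, 102 mm high; side walls' inner faces x = -97 and 122 (y -34..92), 90 mm high. Place and yaw (up to 0.2 rad) vary; its x axis points roughly away from the robot
- corner (a point): inner corner of the two brass stops at the bed's surface, 12 mm above the bench, axes as the booth's; at (50, 70, 12) mm in its frame. Side stop: face x = 0, from y = -90 to 0; push the block to +x. Back stop: face y = 0, from x = -100 to 50; push to +y. Seated, the block's centre is at (-25, -70, 30) mm here, its long axis along y, its last 30 mm out through the doorway
- side_stop: brass bar fixed on the bed, 20 x 90 mm, only 16 mm high above the bed (low, so that a finger passes above it); origin at the centre of its underside; its -x face is the stop face; rigid
- back_stop: brass bar fixed on the bed, 150 x 16 mm, 28 mm high above the bed; origin at the centre of its underside; its -y face is the stop face; rigid
- door (a joint): angle of the blue door about its upright hinge, rad: 0 closed (across the doorway), grows as it opens towards the booth's -y (anticlockwise from above), stop at 1.75; starts between 0 and 0.3; light, stays where it is left (0.12 N m friction)
- door_handle (a point): grip point of the door's handle (solid door_c2): an upright round wooden post, 22 mm in diameter, on the top edge of the door's free end, 106 to 165 mm above the bench; this point is on its axis, 138 mm up, 195 mm from the hinge axis. Pinch it from above from any side; it turns within the fingers. The leaf below is 8 mm thick, 16 to 100 mm up, and ends 17 mm beyond the post's axis
- door_hinge (a point): point on the door's upright hinge axis, at the handle's height (138 mm), at (120, -40) mm in the booth's frame
- block_center (a point): centre of the loose pale grey aerated-concrete carving block, 50 mm (own x) x 140 mm (own y) x 60 mm high, about 0.3 kg, lying on the bench with its centre 30 mm up; grip it across its 50 mm width. Its long axis is within 0.7 rad of the world's y. The two ends are alike
- mallet: bystander: mallet with a dark steel head and wooden handle, standing on its head, 64 mm across, 205 mm high; origin under its centre
- chisel: bystander: chisel with a round wooden handle lying on the bench, 218 mm long along its x, 20 mm thick; origin at its underside near the middle
- rasp: bystander: rasp with red handle lying on the bench, 270 mm long along its x, 24 mm wide, 16 mm thick; origin at its underside
- brush: bystander: brush lying on the bench, long along its x
- offcut: bystander: white stone offcut 50 x 50 x 45 mm high; origin under its centre
- jar: bystander: amber jar, 64 mm across, 90 mm high; origin under its centre
- cup: bystander: blue ceramic cup, 76 mm across, 90 mm high; origin under its centre
Not all that is in view belongs to the job. There is more than one size of the part that bears block_center; the job needs the smallest.

How it is judged (in metres and radians):
On the way, in this order (a step that is already met when the one before it is completed fails the run):
1. the door is swung well open (past 1.2 rad) with the fingers on its wooden handle (value of joint door above 1.2 rad and contact force between the fingers and door_c2 above 0.5 N), for 0.1 s.
2. the block lies on the bed, flush in the corner, pressed on both stops (x of block_center in the frame of corner between -0.029 and -0.021 m and y of block_center in the frame of corner between -0.074 and -0.066 m and z of block_center in the frame of corner between 0.026 and 0.034 m and angle between the y axis of block_center and the y axis of corner, either way round below 0.04 rad and angle between block_center's own z axis and vertical below 0.04 rad and contact force between block and side_stop above 1.5 N and contact force between block and back_stop above 1.5 N), for 0.3 s.
At the end, for the whole second after the job is handed in: Door open past 1.2 rad; block flat on the bed, centre within 4 mm of its seated place in the corner, square and level to 0.04 rad, pressing each brass stop with over 1.5 N (never over 40 N); fingers still on it (over 2 N), at rest; no bystander moved over 30 mm (all of step 2 and value of joint door above 1.2 rad and contact force between the fingers and block above 2 N and linear speed of block below 0.01 m/s); the arm keeps its last pose, push and grip.
It fails at once if another thing on the bench is shifted by more than 30 mm (distance of any of mallet, chisel, rasp, brush, offcut, jar, cup from where it was at the start of the episode above 0.03 m).
It fails at once if the block is rammed on a stop with over 40 N (contact force between block and side_stop above 40 N or contact force between block and back_stop above 40 N).
It also fails if it takes over 72 s, if anything falls off the work surface, if the arm or the gripper's body presses on something with over 40 N, if the wrist force passes 120 N, or if a joint passes its speed limit or range.

## Working session

There is one attempt and no reset: what is moved stays moved. The work goes in short steps, Python scripts to look and compute and a tool call to move; the robot and the scene stay as the last step left them, time stands still between calls to the robot, and variables do not carry over. Pictures are saved under pics/ and viewed, at most 10 in all, crops included, and the job is handed in when it is done.

Besides the shell and the picture viewer there is one more tool, called after "Emit:" as name(argument=value, ...), one argument or row to a line, values as JSON. servo_tool: Moves the arm, as the interface text tells. Its arguments: {"type":"object","properties":{"motion":{"type":"array"},"newtons":{"type":"number"}},"required":["motion"]}

```bash
mkdir -p pics; cat > h.py <<'E'
import numpy as np, cv2
from cell import manip
def cloud(c):
    r=c["range_z"].astype(float);h,w=r.shape;f=h/2/np.tan(np.radians(c["vfov"])/2)
    u,v=np.meshgrid(np.arange(w),np.arange(h))
    P=np.stack([(u-c["cx"])/f*r,(v-c["cy"])/f*r,r],-1)
    T=np.array(c["cam_to_world"]);P=P@T[:3,:3].T+T[:3,3]
    P[r<=0]=np.nan
    return P
def save(c,n): cv2.imwrite("pics/"+n,cv2.cvtColor(c["frame"],cv2.COLOR_RGB2BGR))
E
python3 - <<'E'
from h import *
ims=[]
for n in("scene","top"):
    c=manip.camera(n);np.savez(n+".npz",**c);ims.append(cv2.cvtColor(c["frame"],cv2.COLOR_RGB2BGR))
    print(n,c["vfov"],np.round(c["cam_to_world"],2).tolist())
cv2.imwrite("pics/t.png",ims[1]);cv2.imwrite("pics/s.png",ims[0])
print(manip.read_state())
E
```

```text
scene 47.102326786199384 [[0.85, 0.41, -0.33, 1052.55], [0.53, -0.65, 0.55, -920.98], [0.01, -0.64, -0.77, 1347.1], [0.0, 0.0, 0.0, 1.0]]
top 51.43332073936463 [[0.0, -0.99, 0.13, 366.17], [-1.0, -0.0, -0.01, -22.76], [0.01, -0.13, -0.99, 1410.29], [0.0, 0.0, 0.0, 1.0]]
{'clock': 0.1, 'joints': array([-1.29059809e+00,  3.00454319e-01,  1.52152770e+00,  1.61691608e-05,
        1.32070630e+00, -6.66310000e-02]), 'qd': array([-0.00139501, -0.0016299 , -0.00139235,  0.00202331,  0.00147249,
       -0.00022585]), 'effort': array([ 1.55368649e-03, -5.32644546e+01, -3.53283584e+01,  7.09601166e-02,
        2.34927284e-02, -5.25395910e-05]), 'eef_pos': array([ 186.87282434, -517.02277632,  204.91811904]), 'eef_rot': array([-3.14050046e+00, -8.85782664e-05,  3.46825178e-01]), 'wrist_force': array([ 1.19492169,  0.44981825, -0.1802988 ]), 'moment': array([-0.0016067 , -0.06342071, -0.02680672]), 'finger_force': 0.0, 'finger_gap': 93.83053785498545}
```

View pics/t.png

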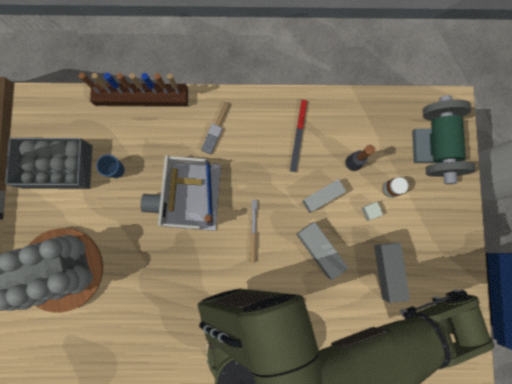

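View pics/s.png

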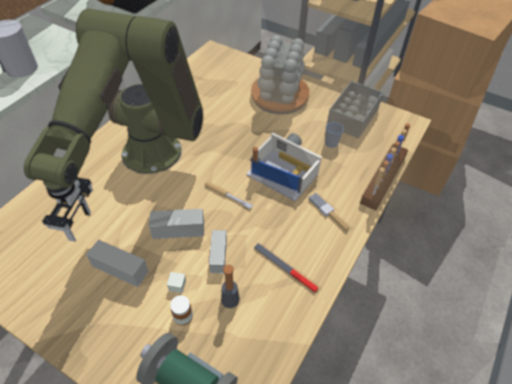

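The top view shows the booth at about (190,192) with the blue door on its right side and the handle at (209,217). The three grey blocks are at (325,195), (321,250) and (392,272), and the chisel lies between at (254,230). The first block looks smallest. Next I'll measure them.

```bash
python3 - <<'E'
from h import *
for n in("top","scene"):
    c=dict(np.load(n+".npz"));P=cloud(c);hsv=cv2.cvtColor(c["frame"],cv2.COLOR_RGB2HSV).astype(int);H,S,V=[hsv[...,i] for i in range(3)]
    X,Y,Z=[P[...,i] for i in range(3)]
    def comps(m,lab,mn=15):
        k,L,st,_=cv2.connectedComponentsWithStats(m.astype(np.uint8))
        for i in range(1,k):
            if st[i,4]<mn: continue
            q=P[L==i]; r=cv2.minAreaRect(q[:,:2].astype(np.float32))
            print(n,lab,st[i],"med",np.round(np.nanmedian(q,0)),"rect",np.round(r[0]),np.round(r[1]),round(r[2],1),"zmax",round(np.nanpercentile(q[:,2],95)))
    inb=(X>150)&(X<900)&(Y<0)&(Y>-500)
    comps((S<60)&(Z>30)&(Z<120)&inb,"grey",60)
    bo=(X>350)&(X<620)&(Y<200)&(Y>-60)
    comps((H>100)&(H<125)&(S>110)&(Z>15)&(X>300)&(X<650)&(Y>-100)&(Y<250),"blue")
    comps((H>18)&(H<30)&(S>110)&(Z>20)&(Z<60)&bo,"brass",8)
    comps((H<20)&(S>70)&(Z>102)&bo,"handle",4)
    comps((Z>82)&(Z<112)&(S<60)&(X>350)&(X<650)&(Y<250)&(Y>-60),"walls")
    comps((Z>8)&(Z<80)&(X>200)&(X<700)&(Y<50)&(Y>-400),"obst",20)
E
```

```text
top grey [347 150  20  19 204] med [ 647. -378.   81.] rect [ 655. -387.] [55. 48.] 38.9 zmax 90
top grey [303 180  43  32 607] med [ 532. -272.   59.] rect [ 533. -274.] [ 50. 141.] 30.3 zmax 64
top grey [363 202  19  18 219] med [ 480. -442.   44.] rect [ 481. -443.] [50. 52.] 21.3 zmax 49
top grey [ 297  222   51   58 1264] med [ 343. -259.   80.] rect [ 345. -261.] [190.  69.] 35.7 zmax 84
top grey [376 244  22  59 910] med [ 282. -475.   79.] rect [ 273. -476.] [188.  49.] 0.0 zmax 84
top blue [206 164   6  50 142] med [553. 119.  89.] rect [550. 120.] [166.   5.] 3.8 zmax 102
top brass [187 179  15   5  60] med [584. 177.  26.] rect [584. 176.] [48. 15.] 87.7 zmax 32
top handle [205 215   7   8  43] med [446. 111. 159.] rect [446. 113.] [19. 19.] 46.0 zmax 164
top walls [179 159  29   9  58] med [647. 156.  90.] rect [647. 170.] [96. 25.] 72.0 zmax 104
top walls [206 222   7   3  18] med [433. 112. 104.] rect [434. 114.] [ 7. 19.] 1.4 zmax 108
top walls [168 224  31   5  78] med [424. 199.  88.] rect [424. 200.] [99.  8.] 86.0 zmax 92
top obst [289 150  10  22 107] med [ 661. -
[... 1226 characters left out ...]
 zmax 93
scene walls [251 157   9   6  26] med [453. 105. 103.] rect [450. 108.] [32. 22.] 27.9 zmax 107
scene walls [300 170  10  12  32] med [646. 140.  89.] rect [647. 154.] [71. 12.] 80.5 zmax 102
scene obst [204 182  48  27 195] med [395. -37.  15.] rect [411. -37.] [ 23. 218.] 89.3 zmax 21
scene obst [ 148  209   56   30 1072] med [ 357. -279.   69.] rect [ 345. -264.] [190.  80.] 35.9 zmax 79
scene obst [209 231  17  42 628] med [ 543. -291.   58.] rect [ 534. -279.] [ 50. 144.] 30.3 zmax 63
scene obst [253 243  21  17  95] med [ 663. -181.   10.] rect [ 662. -180.] [25. 78.] 81.0 zmax 16
scene obst [235 289   4  15  39] med [ 687. -393.   45.] rect [ 687. -388.] [ 7. 23.] 3.6 zmax 75
```

Emit:
servo_tool(
  motion=[
    [[0.26, 0.63, 0, 0, 0, 0.39, 0], [0.26, 0.63, 0, 0, 0, 0.39, 0], [0.26, 0.63, 0, 0, 0, 0.39, 0], [0.26, 0.63, 0, 0, 0, 0.39, 0], [0.26, 0.63, 0, 0, 0, 0.39, 0], [0.26, 0.63, 0, 0, 0, 0.39, 0], [0.26, 0.63, 0, 0, 0, 0.39, 0], [0.26, 0.63, 0, 0, 0, 0.39, 0], [0.26, 0.63, 0, 0, 0, 0.39, 0], [0.26, 0.63, 0, 0, 0, 0.39, 0]],
  ],
  newtons=15,
)

```text
clock: 1.1
eef_pos: [316.8, -202.5, 205.3]
eef_rot: [-3.141, -0.0, 1.569]
wrist_force: [0.3, 0.1, -0.5]
finger_gap: 93.9
finger_force: 0.0
```

Emit:
servo_tool(
  motion=[
    [[0.258, 0.44, 0.06, 0, 0, 0, 0], [0.258, 0.44, 0.06, 0, 0, 0, 0], [0.258, 0.44, 0.06, 0, 0, 0, 0], [0.258, 0.44, 0.06, 0, 0, 0, 0], [0.258, 0.44, 0.06, 0, 0, 0, 0], [0.258, 0.44, 0.06, 0, 0, 0, 0], [0.258, 0.44, 0.06, 0, 0, 0, 0]],
  ],
)

```text
clock: 1.8
eef_pos: [446.2, 17.8, 234.9]
eef_rot: [-3.14, 0.0, 1.57]
wrist_force: [-0.1, -0.6, 0.5]
finger_gap: 94.0
finger_force: 0.0
```

```bash
cat >> h.py <<'E'
def fcloud(c):
    r=c["range_z"].astype(float);h,w=r.shape;f=h/2/np.tan(np.radians(c["vfov"])/2)
    f=h/2/np.tan(np.radians(c["vfov"])/2)
    u,v=np.meshgrid(np.arange(w)-c["cx"],np.arange(h)-c["cy"]);R=np.hypot(u,v)+1e-9;t=np.tan(np.minimum(R/f,1.5))
    P=np.stack([u/R*t*r,v/R*t*r,r],-1);T=np.array(c["cam_to_world"]);P=P@T[:3,:3].T+T[:3,3];P[r<=0]=np.nan
    return P
E
python3 - <<'E'
from h import *
c=manip.camera("wrist");np.savez("w1.npz",**c);save(c,"w1.png");P=fcloud(c);print(c["vfov"],c["cx"],c["cy"],np.round(c["cam_to_world"],2).tolist())
hsv=cv2.cvtColor(c["frame"],cv2.COLOR_RGB2HSV);Z=P[...,2]
m=(hsv[...,0]<20)&(hsv[...,1]>70)&(Z>104)&(Z<172)&(P[...,1]>60)&(P[...,1]<180)&(P[...,0]>380)&(P[...,0]<520)
q=P[m];print(len(q),np.median(q,0),np.percentile(q,[3,97],axis=0))
E
```

```text
65.70646984690485 253.52689207302444 190.35803589072128 [[1.0, -0.0, -0.0, 446.59], [-0.0, -0.96, -0.27, 97.76], [-0.0, 0.27, -0.96, 415.28], [0.0, 0.0, 0.0, 1.0]]
528 [446.79599189 113.61313044 162.71391237] [[437.55732198 104.27956548 157.65026482]
 [456.81542456 123.16614764 165.57468949]]
```

View pics/w1.png

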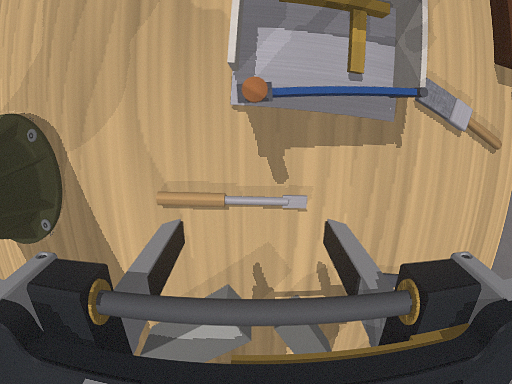

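The wrist view shows the handle at (255,88), the hinge end near (425,92), the side stop at (358,45) and the chisel at (230,200). The brush lies near the hinge at (445,105). I'll measure the booth's yaw, the stops and the brush.

```bash
python3 - <<'E'
from h import *
c=dict(np.load("w1.npz"));P=fcloud(c);hsv=cv2.cvtColor(c["frame"],cv2.COLOR_RGB2HSV).astype(int);H,S=hsv[...,0],hsv[...,1]
X,Y,Z=[P[...,i] for i in range(3)]
def rect(m,l):
    k,L,st,_=cv2.connectedComponentsWithStats(m.astype(np.uint8))
    for i in range(1,k):
        if st[i,4]<40: continue
        q=P[L==i];r=cv2.minAreaRect(q[:,:2].astype(np.float32))
        print(l,st[i],np.round(np.median(q,0)),np.round(r[0],1),np.round(r[1],1),round(r[2],1),np.round(np.percentile(q,[2,98],axis=0)).tolist())
b=(X>380)&(X<700)&(Y>20)&(Y<330)
rect((H>15)&(H<32)&(S>110)&(Z>23)&(Z<33)&b,"side")
rect((H>15)&(H<32)&(S>110)&(Z>=35)&(Z<46)&b,"back")
rect((H>100)&(H<125)&(S>110)&(Z>94)&(Z<106)&b,"door")
rect((Z>85)&(Z<94)&(S<60)&b,"walls")
rect((Z>6)&(Z<80)&(X>635)&(Y>-60)&(Y<130),"brush")
rect((Z>8)&(Z<16)&(S<60)&b,"bed")
# bed front edge and side stop faces fits
m=(H>15)&(H<32)&(S>110)&(Z>24)&(Z<33)&b
q=P[m]
for y in range(90,240,10):
    s=q[abs(q[:,1]-y)<5]
    if len(s)>5: print(y,np.round(np.percentile(s[:,0],[3,97]),1))
E
```

```text
side [ 292    0   95   73 1137] [584. 204.  29.] [559.3 198.2] [ 91.3 131.1] 85.6 [[515.0, 153.0, 24.0], [614.0, 246.0, 32.0]]
back [315   0  75  15 510] [596. 245.  41.] [578.1 248. ] [ 16.7 103.8] 87.3 [[536.0, 238.0, 35.0], [628.0, 253.0, 43.0]]
door [ 272   86  145   10 1020] [542. 120. 101.] [549.7 120.3] [168.9   8.3] 3.7 [[469.0, 113.0, 98.0], [630.0, 128.0, 103.0]]
walls [227   0  13  64 493] [424. 183.  91.] [424.3 185.3] [75.   8.8] 86.3 [[419.0, 149.0, 86.0], [430.0, 220.0, 93.0]]
walls [416   0  12  89 692] [651. 188.  91.] [651.7 189.8] [120.6  14.2] 83.2 [[644.0, 135.0, 85.0], [659.0, 246.0, 93.0]]
brush [386  95  27  27 254] [641. 107.  13.] [642.7 104.5] [15.2 36.7] 0.7 [[635.0, 87.0, 11.0], [649.0, 122.0, 73.0]]
brush [ 415   96   87   54 1465] [765. 106.  19.] [785.5 102.7] [ 42.3 199.9] 68.9 [[693.0, 65.0, 8.0], [869.0, 129.0, 22.0]]
bed [  231     0   166   122 13516] [526. 173.  13.] [534.4 174.9] [172.7 234.5] 88.9 [[428.0, 95.0, 11.0], [645.0, 244.0, 15.0]]
150 [573.5 592.4]
160 [573.5 592.2]
170 [574.4 593.5]
180 [575.1 594. ]
190 [575.5 594. ]
200 [576.6 595.8]
210 [577.3 596. ]
220 [578.  596.7]
230 [578.7 598.2]
```

```bash
python3 - <<'E'
from h import *
c=dict(np.load("w1.npz"));P=fcloud(c);X,Y,Z=[P[...,i] for i in range(3)]
m=(Y>-70)&(Y<15)&(Z>5)&(Z<40)
for x in range(400,560,10):
    q=P[m&(abs(X-x)<5)]
    if len(q)>3: print(x,len(q),np.round(np.percentile(q[:,1:],[5,50,95],axis=0)).tolist(), round(np.hypot(*(q[:,:2]-[641.6,126.6]).T).min()))
E
```

```text
400 97 [[-39.0, 12.0], [-29.0, 19.0], [-22.0, 21.0]] 280
410 58 [[-35.0, 12.0], [-30.0, 16.0], [-26.0, 18.0]] 274
420 63 [[-37.0, 12.0], [-30.0, 16.0], [-26.0, 18.0]] 266
430 63 [[-37.0, 11.0], [-30.0, 16.0], [-26.0, 17.0]] 258
440 57 [[-37.0, 13.0], [-30.0, 16.0], [-27.0, 18.0]] 250
450 55 [[-36.0, 13.0], [-31.0, 16.0], [-27.0, 18.0]] 243
460 63 [[-36.0, 12.0], [-31.0, 16.0], [-27.0, 18.0]] 235
470 56 [[-36.0, 12.0], [-31.0, 16.0], [-27.0, 18.0]] 227
480 61 [[-39.0, 12.0], [-32.0, 16.0], [-27.0, 18.0]] 220
490 84 [[-42.0, 11.0], [-32.0, 15.0], [-25.0, 17.0]] 211
500 87 [[-42.0, 11.0], [-33.0, 13.0], [-25.0, 15.0]] 205
510 89 [[-42.0, 10.0], [-33.0, 13.0], [-25.0, 15.0]] 198
520 58 [[-42.0, 10.0], [-33.0, 14.0], [-25.0, 15.0]] 194
```

Emit:
servo_tool(
  motion=[
    [[0, 0.192, -0.04, 0, 0, 0, 0], [0, 0.192, -0.04, 0, 0, 0, 0], [0, 0.192, -0.04, 0, 0, 0, 0], [0.0, 0.192, -0.23, 0, 0, 0, 0], [0.0, 0.192, -0.23, 0, 0, 0, 0], [0.0, 0.192, -0.23, 0, 0, 0, 0], [0.0, 0.192, -0.23, 0, 0, 0, 0.9], [0.0, 0.192, -0.23, 0, 0, 0, 0.9], [0.0, 0.192, -0.23, 0, 0, 0, 0.9], [0.0, 0.192, -0.23, 0, 0, 0, 0.9]],
  ],
  newtons=15,
)

```text
clock: 2.85
eef_pos: [446.5, 113.7, 121.8]
eef_rot: [3.139, -0.0, 1.572]
wrist_force: [0.8, -0.4, -0.4]
finger_gap: 65.4
finger_force: 0.0
```

Emit:
servo_tool(
  motion=[
    [[0, 0, 0, 0, 0, 0, 0.9], [0, 0, 0, 0, 0, 0, 0.9], [0, 0, 0, 0, 0, 0, 0.9], [0, 0, 0, 0, 0, 0, 0.9], [0, 0, 0, 0, 0, 0, 0.9], [0, 0, 0, 0, 0, 0, 0.9]],
  ],
)

```text
clock: 3.45
eef_pos: [446.7, 113.8, 120.5]
eef_rot: [3.14, -0.0, 1.572]
wrist_force: [9.6, 0.9, -3.7]
finger_gap: 21.9
finger_force: 15.0
```

```bash
python3 -c "
import numpy as np
h=np.array([641.6,126.6]);g=np.array([446.8,113.9])
for a in range(190,270,6):
    p=h+195*np.array([np.cos(np.radians(a)),np.sin(np.radians(a))]);print(a,np.round((p-g)/500,3))"
```

```text
190 [ 0.006 -0.042]
196 [ 0.015 -0.082]
202 [ 0.028 -0.121]
208 [ 0.045 -0.158]
214 [ 0.066 -0.193]
220 [ 0.091 -0.225]
226 [ 0.119 -0.255]
232 [ 0.149 -0.282]
238 [ 0.183 -0.305]
244 [ 0.219 -0.325]
250 [ 0.256 -0.341]
256 [ 0.295 -0.353]
262 [ 0.335 -0.361]
268 [ 0.376 -0.364]
```

Emit:
servo_tool(
  motion=[
    [[0.006, -0.042, 0, 0, 0, 0, 0.9], [0.015, -0.082, 0, 0, 0, 0, 0.9], [0.028, -0.121, 0, 0, 0, 0, 0.9], [0.045, -0.158, 0, 0, 0, 0, 0.9], [0.066, -0.193, 0, 0, 0, 0, 0.9], [0.091, -0.225, 0, 0, 0, 0, 0.9], [0.119, -0.255, 0, 0, 0, 0, 0.9]],
  ],
)

```text
clock: 4.15
eef_pos: [503.3, -16.2, 120.2]
eef_rot: [-3.135, 0.003, 1.572]
wrist_force: [-13.7, -10.1, 8.4]
finger_gap: 21.6
finger_force: 15.0
```

Emit:
servo_tool(
  motion=[
    [[0.03, -0.027, 0, 0, 0, 0, 0.9], [0.064, -0.05, 0, 0, 0, 0, 0.9], [0.1, -0.07, 0, 0, 0, 0, 0.9], [0.137, -0.086, 0, 0, 0, 0, 0.9], [0.176, -0.098, 0, 0, 0, 0, 0.9], [0.216, -0.106, 0, 0, 0, 0, 0.9], [0.243, -0.108, 0, 0, 0, 0, 0.9], [0.243, -0.108, 0, 0, 0, 0, 0.9], [0.243, -0.108, 0, 0, 0, 0, 0.9]],
  ],
)

```text
clock: 5.05
eef_pos: [626.7, -68.4, 120.3]
eef_rot: [-3.142, 0.001, 1.572]
wrist_force: [0.5, -6.1, 1.0]
finger_gap: 21.5
finger_force: 15.0
```

Emit:
servo_tool(
  motion=[
    [[0, 0, 0, 0, 0, 0, 0], [0, 0, 0, 0, 0, 0, 0], [0, 0, 0, 0, 0, 0, 0], [0, 0, 0, 0, 0, 0, 0], [0, 0, 0.22, 0, 0, 0, 0], [0, 0, 0.22, 0, 0, 0, 0], [0, 0, 0.22, 0, 0, 0, 0]],
  ],
)

```text
clock: 5.75
eef_pos: [628.4, -67.8, 236.9]
eef_rot: [3.133, 0.001, 1.572]
wrist_force: [-0.1, -0.2, 0.6]
finger_gap: 74.0
finger_force: 0.0
```

Emit:
servo_tool(
  motion=[
    [[-0.187, -0.3, 0, 0, 0, 0.169, 0], [-0.187, -0.3, 0, 0, 0, 0.169, 0], [-0.187, -0.3, 0, 0, 0, 0.169, 0], [-0.187, -0.3, 0, 0, 0, 0.169, 0], [-0.187, -0.3, 0, 0, 0, 0.169, 0], [-0.187, -0.3, 0, 0, 0, 0.169, 0]],
  ],
)

```text
clock: 6.35
eef_pos: [533.2, -218.0, 230.2]
eef_rot: [3.141, -0.0, 2.101]
wrist_force: [0.6, 0.2, 0.8]
finger_gap: 93.9
finger_force: 0.0
```

```bash
python3 - <<'E'
from h import *
c=manip.camera("wrist");np.savez("w2.npz",**c);t=manip.camera("top");np.savez("t2.npz",**t)
cv2.imwrite("pics/w2.png",cv2.cvtColor(np.hstack([c["frame"],t["frame"][100:484,100:380]]),cv2.COLOR_RGB2BGR) if False else cv2.cvtColor(c["frame"],cv2.COLOR_RGB2BGR))
P=fcloud(c);S=cv2.cvtColor(c["frame"],cv2.COLOR_RGB2HSV)[...,1];X,Y,Z=[P[...,i] for i in range(3)]
m=(S<60)&(Z>54)&(Z<66)&(X>430)&(X<650)&(Y<-170)&(Y>-380)
k,L,st,_=cv2.connectedComponentsWithStats(m.astype(np.uint8));i=1+st[1:,4].argmax()
print(st[i],cv2.minAreaRect(P[L==i][:,:2].astype(np.float32)),np.median(P[L==i],0))
P=cloud(t);hsv=cv2.cvtColor(t["frame"],cv2.COLOR_RGB2HSV).astype(int)
m=(hsv[...,0]>100)&(hsv[...,0]<125)&(hsv[...,1]>110)&(P[...,2]>90)&(P[...,0]>550)&(P[...,0]<680)&(P[...,1]>-150)&(P[...,1]<150)
print(m.sum(),cv2.minAreaRect(P[m][:,:2].astype(np.float32)));print(manip.read_state()["eef_pos"],manip.read_state()["joints"])
E
```

```text
[ 210  158   41  104 4062] ((533.0816040039062, -275.2930908203125), (49.26325988769531, 139.42323303222656), 30.068721771240234) [ 530.61288306 -269.16352794   61.06238607]
123 ((632.4381713867188, 35.19689178466797), (164.03367614746094, 8.578848838806152), 86.02448272705078)
[ 533.81048551 -216.97838458  230.1841686 ] [-4.49704400e-01  3.41606405e-01  1.40853094e+00  1.56285981e-04
  1.39174113e+00 -9.81590806e-01]
```

View pics/w2.png

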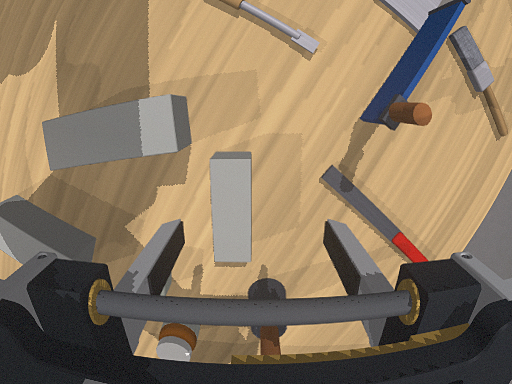

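The wrist view shows the door open, with the handle at (410,112) and the small block at (210..250, 155..265). The mallet (265,290) and rasp (380,210) are clear of the grasp. Descending on the block's centre.

Emit:
servo_tool(
  motion=[
    [[0, -0.116, 0, 0, 0, 0, 0], [0, -0.116, 0, 0, 0, 0, 0], [0, -0.116, -0.1, 0, 0, 0, 0], [0, -0.116, -0.2, 0, 0, 0, 0], [0, -0.116, -0.3, 0, 0, 0, 0], [0, -0.116, -0.36, 0, 0, 0, 0], [0, -0.116, -0.412, 0, 0, 0, 0], [0, -0.116, -0.412, 0, 0, 0, 0], [0, -0.116, -0.412, 0, 0, 0, 0.9], [0, -0.116, -0.412, 0, 0, 0, 0.9]],
  ],
  newtons=35,
)

```text
clock: 7.45
eef_pos: [534.5, -275.8, 26.2]
eef_rot: [3.14, 0.002, 2.103]
wrist_force: [-0.6, -0.6, 0.3]
finger_gap: 81.2
finger_force: 0.0
```

Emit:
servo_tool(
  motion=[
    [[0, 0, 0, 0, 0, 0, 0.9], [0, 0, 0, 0, 0, 0, 0.9], [0, 0, 0, 0, 0, 0, 0.9], [0, 0, 0, 0, 0, 0, 0.9]],
  ],
)

```text
clock: 7.85
eef_pos: [533.6, -275.8, 24.8]
eef_rot: [3.141, 0.0, 2.103]
wrist_force: [0.9, 0.5, 2.7]
finger_gap: 49.8
finger_force: 35.2
```

```bash
python3 - <<'E'
from h import *
c=dict(np.load("w1.npz"));P=fcloud(c);hsv=cv2.cvtColor(c["frame"],cv2.COLOR_RGB2HSV).astype(int);H,S=hsv[...,0],hsv[...,1]
X,Y,Z=[P[...,i] for i in range(3)];br=(H>15)&(H<32)&(S>110)
def edge(m,ax,bins,side):
    q=P[m];v=[];t=[]
    for b in bins:
        s=q[abs(q[:,ax]-b)<4]
        if len(s)>8: t.append(b);v.append(np.percentile(s[:,1-ax],side))
    p=np.polyfit(t,v,1);print(len(t),p,"mid",np.polyval(p,np.mean(t)),np.mean(t),"res",np.std(np.polyval(p,t)-v))
top=br&(Z>25.5)&(Z<31)&(X>560)&(X<610)
for s in(3,97): edge(top,1,range(156,232,6),s)
edge(br&(Z>37)&(Z<44)&(X<640),0,range(535,625,6),3)
edge((S<60)&(Z>86)&(Z<94)&(X>635)&(X<665),1,range(142,245,8),4)
edge((S<60)&(Z>86)&(Z<94)&(X<440)&(X>410),1,range(150,220,8),96)
E
```

```text
13 [7.50864774e-02 5.61702762e+02] mid 576.1193660465159 192.0 res 0.1547814163206783
13 [6.50645413e-02 5.82247950e+02] mid 594.7403415598515 192.0 res 0.3184852730956679
14 [-6.10971240e-02  2.76309692e+02] mid 240.8733605561118 580.0 res 0.16264338477499213
13 [7.40640488e-02 6.33473163e+02] mid 647.5453318768376 190.0 res 0.156897022723452
9 [6.35647760e-02 4.16344793e+02] mid 427.9135822955181 182.0 res 0.302431764135422
```

Emit:
servo_tool(
  motion=[
    [[0, 0, 0.1, 0, 0, 0, 0.9], [0, 0, 0.2, 0, 0, 0, 0.9], [0, 0, 0.2, 0, 0, 0, 0.9], [0, 0.08, 0.2, 0, 0, -0.04, 0.9], [0, 0.16, 0.2, 0, 0, -0.08, 0.9], [0, 0.24, 0.2, 0, 0, -0.12, 0.9], [0, 0.32, 0.2, 0, 0, -0.16, 0.9], [0, 0.4, 0.2, 0, 0, -0.189, 0.9], [0, 0.4, 0.2, 0, 0, -0.189, 0.9], [0, 0.4, 0.2, 0, 0, -0.189, 0.9]],
  ],
)

```text
clock: 8.85
eef_pos: [533.1, -75.2, 123.6]
eef_rot: [-3.14, 0.0, 1.512]
wrist_force: [0.6, -0.5, -3.3]
finger_gap: 49.9
finger_force: 35.0
```

Emit:
servo_tool(
  motion=[
    [[0.008, 0.09, 0, 0, 0, -0.002, 0.9], [0.008, 0.18, 0, 0, 0, -0.002, 0.9], [0.008, 0.27, 0, 0, 0, -0.002, 0.9], [0.008, 0.36, 0, 0, 0, -0.002, 0.9], [0.008, 0.45, 0, 0, 0, -0.002, 0.9], [0.008, 0.474, 0, 0, 0, -0.002, 0.9], [0.008, 0.474, -0.05, 0, 0, -0.002, 0.9], [0.008, 0.474, -0.1, 0, 0, -0.002, 0.9], [0.008, 0.474, -0.14, 0, 0, -0.002, 0.9], [0.008, 0.474, -0.14, 0, 0, -0.002, 0.9]],
  ],
)

```text
clock: 9.85
eef_pos: [536.2, 159.5, 51.4]
eef_rot: [-3.136, 0.002, 1.502]
wrist_force: [-0.6, -0.3, -3.6]
finger_gap: 50.1
finger_force: 35.0
```

```bash
python3 - <<'E'
from h import *
c=manip.camera("wrist");np.savez("w3.npz",**c);t=manip.camera("top");np.savez("t3.npz",**t)
a=c["frame"];b=cv2.resize(t["frame"][140:250,130:280],(524,384))
cv2.imwrite("pics/w3.png",cv2.cvtColor(cv2.resize(np.hstack([a,b]),(800,296)),cv2.COLOR_RGB2BGR))
s=manip.read_state();print(s["eef_pos"],s["eef_rot"],s["wrist_force"],s["clock"])
E
```

```text
[537.79997896 160.28135395  54.61471397] [-3.14116766e+00  2.06056086e-04  1.50212723e+00] [-1.28578757  0.70469522 -3.2869042 ] 9.95
```

View pics/w3.png

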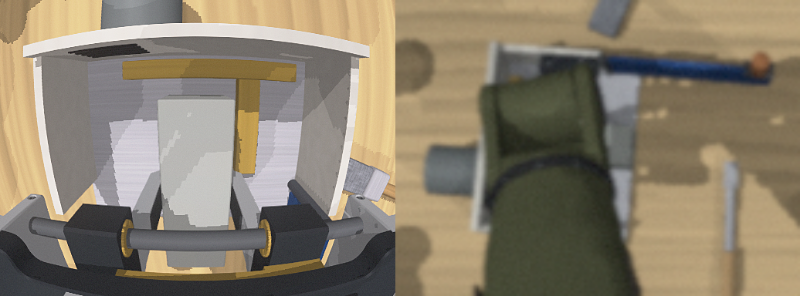

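The left half shows the gripped block at (197,180), square and just clear of the side stop (245,125) and the back stop (210,68). The top view at right shows the door open. Lowering onto the bed.

Emit:
servo_tool(
  motion=[
    [[0, 0, -0.012, 0, 0, 0, 0.9], [0, 0, -0.022, 0, 0, 0, 0.9], [0, 0, -0.03, 0, 0, 0, 0.9], [0, 0, -0.034, 0, 0, 0, 0.9], [0, 0, -0.035, 0, 0, 0, 0.9], [0, 0, -0.035, 0, 0, 0, 0.9], [0, 0, -0.035, 0, 0, 0, 0.9]],
  ],
)

```text
clock: 10.65
eef_pos: [537.5, 161.3, 37.1]
eef_rot: [3.141, -0.0, 1.503]
wrist_force: [-0.3, 0.2, -4.2]
finger_gap: 49.6
finger_force: 35.0
```

Emit:
servo_tool(
  motion=[
    [[0.006, 0, 0, 0, 0, 0, 0.9], [0.012, 0, 0, 0, 0, 0, 0.9], [0.016, 0, 0, 0, 0, 0, 0.9], [0.018, 0, 0, 0, 0, 0, 0.9], [0.018, 0, 0, 0, 0, 0, 0.9], [0.018, 0, 0, 0, 0, 0, 0.9]],
  ],
)

```text
clock: 11.25
eef_pos: [546.4, 161.2, 36.9]
eef_rot: [-3.141, 0.0, 1.503]
wrist_force: [0.3, -0.4, -3.5]
finger_gap: 49.8
finger_force: 35.0
```

Emit:
servo_tool(
  motion=[
    [[0, 0, -0.002, 0, 0, 0, 0.9], [0.002, 0, -0.002, 0, 0, 0, 0.9], [0.004, 0, -0.002, 0, 0, 0, 0.9], [0.004, 0, -0.002, 0, 0, 0, 0.9], [0.004, 0, -0.002, 0, 0, 0, 0.9]],
  ],
)

```text
clock: 11.75
eef_pos: [548.3, 161.4, 36.8]
eef_rot: [-3.141, -0.0, 1.503]
wrist_force: [-6.2, -0.8, 6.8]
finger_gap: 50.0
finger_force: 35.0
```

Emit:
servo_tool(
  motion=[
    [[0, 0, 0.001, 0, 0, 0, 0.9], [0.001, 0, 0.001, 0, 0, 0, 0.9], [0.001, 0, 0.001, 0, 0, 0, 0.9]],
  ],
)

```text
clock: 12.05
eef_pos: [548.6, 161.3, 36.8]
eef_rot: [-3.141, 0.0, 1.503]
wrist_force: [-6.3, -0.6, 6.5]
finger_gap: 49.6
finger_force: 35.0
```

Emit:
servo_tool(
  motion=[
    [[0.001, 0, 0, 0, 0, 0, 0.9], [0.001, 0, 0, 0, 0, 0, 0.9], [0.001, 0, 0, 0, 0, 0, 0.9]],
  ],
)

```text
clock: 12.35
eef_pos: [548.6, 161.3, 36.8]
eef_rot: [-3.14, 0.0, 1.503]
wrist_force: [-9.8, 0.2, 8.4]
finger_gap: 49.9
finger_force: 35.0
```

Emit:
servo_tool(
  motion=[
    [[0.0003, 0.004, 0, 0, 0, 0, 0.9], [0.0006, 0.008, 0, 0, 0, 0, 0.9], [0.0009, 0.012, 0, 0, 0, 0, 0.9], [0.0012, 0.016, 0, 0, 0, 0, 0.9], [0.0013, 0.018, 0, 0, 0, 0, 0.9], [0.0013, 0.018, 0, 0, 0, 0, 0.9], [0.0013, 0.018, 0, 0, 0, 0, 0.9]],
  ],
)

```text
clock: 13.05
eef_pos: [549.2, 168.5, 36.9]
eef_rot: [-3.139, 0.003, 1.502]
wrist_force: [-13.4, -15.0, 13.1]
finger_gap: 49.9
finger_force: 35.0
```

Emit:
servo_tool(
  motion=[
    [[0, 0.002, 0, 0, 0, 0, 0.9], [0, 0.004, 0, 0, 0, 0, 0.9], [0, 0.004, 0, 0, 0, 0, 0.9], [0, 0.004, 0, 0, 0, 0, 0.9]],
  ],
)

```text
clock: 13.45
eef_pos: [549.2, 170.6, 36.8]
eef_rot: [-3.139, 0.003, 1.502]
wrist_force: [-11.4, -14.2, 12.8]
finger_gap: 49.7
finger_force: 35.0
```

Emit:
servo_tool(
  motion=[
    [[0, 0.001, 0.002, 0, 0, 0, 0.9], [0, 0.002, 0.002, 0, 0, 0, 0.9], [0, 0.003, 0.002, 0, 0, 0, 0.9], [0, 0.003, 0.002, 0, 0, 0, 0.9], [0, 0.003, 0.002, 0, 0, 0, 0.9]],
  ],
)

```text
clock: 13.95
eef_pos: [549.5, 173.4, 36.9]
eef_rot: [-3.14, 0.001, 1.503]
wrist_force: [-4.1, -4.0, -2.9]
finger_gap: 49.8
finger_force: 35.0
```

Emit:
servo_tool(
  motion=[
    [[0, 0.001, 0, 0, 0, 0, 0.9], [0, 0.002, 0, 0, 0, 0, 0.9], [0, 0.002, 0, 0, 0, 0, 0.9], [0, 0.002, 0, 0, 0, 0, 0.9]],
  ],
)

```text
clock: 14.35
eef_pos: [549.5, 173.5, 37.0]
eef_rot: [-3.14, 0.002, 1.503]
wrist_force: [-6.7, -12.0, -0.4]
finger_gap: 49.3
finger_force: 35.0
```

Emit:
servo_tool(
  motion=[
    [[0.001, 0, -0.0005, 0, 0, 0, 0.9], [0.0015, 0, -0.0005, 0, 0, 0, 0.9], [0.0015, 0, -0.0005, 0, 0, 0, 0.9], [0.0015, 0, -0.0005, 0, 0, 0, 0.9], [0.0015, 0, -0.0005, 0, 0, 0, 0.9], [0.0015, 0, -0.0005, 0, 0, 0, 0.9], [0.0015, 0, -0.0005, 0, 0, 0, 0.9], [0.0015, 0, -0.0005, 0, 0, 0, 0.9]],
  ],
)

```text
clock: 15.15
eef_pos: [549.5, 173.5, 36.9]
eef_rot: [-3.138, 0.003, 1.503]
wrist_force: [-13.2, -12.8, 7.2]
finger_gap: 49.9
finger_force: 35.0
```

```bash
python3 - <<'E'
from h import *
c=manip.camera("wrist")
cv2.imwrite("pics/w4.png",cv2.cvtColor(cv2.resize(c["frame"][50:300,120:440],(800,600)),cv2.COLOR_RGB2BGR))
P=fcloud(c);S=cv2.cvtColor(c["frame"],cv2.COLOR_RGB2HSV)[...,1];X,Y,Z=[P[...,i] for i in range(3)]
m=(S<60)&(Z>65)&(Z<80)&(X>500)&(X<600)&(Y>100)&(Y<260)
q=P[m];A=np.c_[q[:,:2]-q[:,:2].mean(0),np.ones(len(q))];print("plane",np.linalg.lstsq(A,q[:,2],rcond=None)[0],cv2.minAreaRect(q[:,:2].astype(np.float32)))
s=manip.read_state();print(s["eef_pos"],s["eef_rot"],s["wrist_force"],s["moment"],s["clock"])
E
```

```text
plane [-4.14636909e-03 -2.99547139e-03  7.32181226e+01] ((549.8610229492188, 173.1685028076172), (140.9185333251953, 74.13933563232422), 85.86060333251953)
[549.51799171 173.43120518  36.95107399] [-3.13791202e+00  2.65183003e-03  1.50273085e+00] [-12.99596495 -12.62390143   7.28815666] [-2.14052244  2.4450588  -0.08433485] 15.2
```

View pics/w4.png

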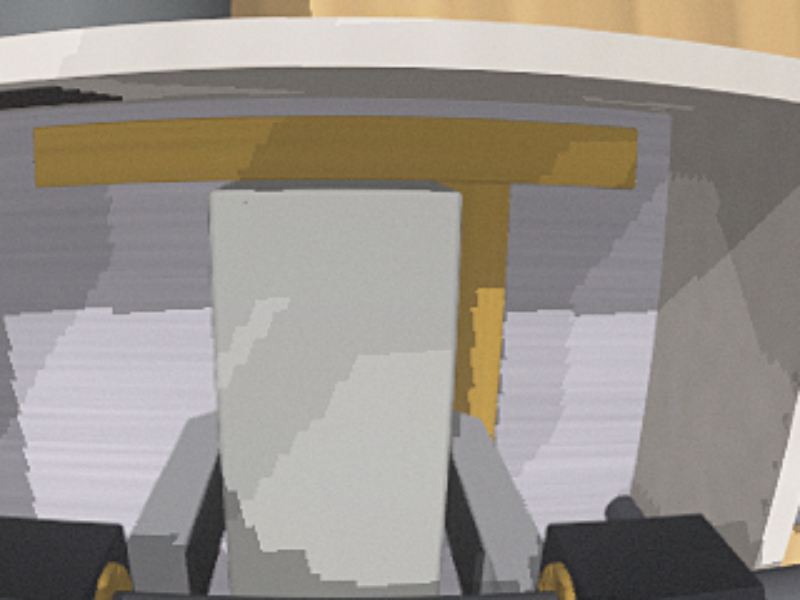

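The block (top face 212..460, 190..590) sits against the back stop (340,150) and side stop (480,300), level and square. The wrist carries about 13 N towards each stop, so I'm handing in.

```bash
python3 -c "
from cell import manip
print(manip.sign_off())"
```

```text
the job is handed in; nothing more can be done
None
```

I opened the door by its handle to about 1.57 rad. The small block is seated in the corner, still gripped and pressed with about 13 N (wrist reading) towards each stop. I handed the job in at about 15 s; the sign-off gave no verdict.

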